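# Sweep the standoffs into the open drawer and push it shut

## Robot

A 6-joint arm with a two-finger parallel gripper is mounted at the origin on a cart in front of the work surface, level with it; the furniture and walls round the work are solid. World frame = base frame: x ahead of the robot, y to its left, z up, the work surface at z = 0. Lengths are in m, angles in rad, forces in N, time in s.
With the tool pointing down it reaches from about 0.3 to 0.95 m from the base axis. Payload 3.1 kg.
Tool frame: the origin (TCP) lies at the very end of the fingers, on their centre line; the grasp point (between the pads) lies 19 mm behind it (r.grip_point_offset is the distance from the TCP to the grasp point, in m); z points along the fingers, y is the line along which they close (so a half turn about z gives the same grasp; the last joint's range is limited). The gripper opens to 85 mm and grips with 20 to 120 N. Pads are 22 mm wide; open, the fingers measure 114 mm over their backs; the gripper's body (76 mm by 85 mm) begins 54 mm behind the grasp point. The pads swing forward as they close: fully open they stand 13 mm farther back than shut.
Start: joints at [1.165, 0.308, 1.634, -0, 1.2, -0.07], TCP at [0.206, 0.59, 0.231] pointing down, gripper open.
Joint ranges: [-3.06, 3.06], [-0.79, 1.96], [0.05, 2.63], [-1.19, 4.34], [0.05, 2.64], [-2.94, 2.94]. Speed limits (rad/s): [2.79, 2.79, 3.14, 3.14, 3.14, 3.14].

## Interface

Orientations are given as [roll, pitch, yaw] about the fixed x, y, z axes, in that order (R = Rz(yaw) Ry(pitch) Rx(roll)).
In Python, from bench import r, viewer gives the robot as it stands.
- The arm moves only by the tool send_rows, never from a script. Its argument "rows" is a list of rows, each a list of 5 numbers: the opening, from 0 (shut) to 1 (fully open), then the shift along the tool's x, y, z in units of 0.2 m (1.0 is 0.2 m), then the turn about the tool's z in units of 360 degrees (1.0 is 360 degrees). A call has 1 to 8 rows; each row shifts and turns the commanded pose from where the row before left it, along the tool's axes as they then stand; what a row does not reach is not made up. A row lasts 1/12 s, in which the tool goes at most 41.7 mm and 7.16 degrees, less where a joint would pass 70% of its speed; a pose out of reach is approached as far as the arm can. A call with a number of a shift or a turn outside -1 to 1 is refused whole. A call with a gripper value outside its range is refused whole. The fingers move at their own pace and stop on an object; "grip_force" is the grip in N (left out, the last holds). Time passes only in rows, so rows that do not move let the fingers close. It gives the time, the measured TCP pose, the force, the opening and the grip force at its end, in the units of the state.
- r.get_obs(): the state, without advancing time (a new reading comes with each control period).
- viewer.capture(name): name is "side" or "top" or "wrist"; returns the picture (400x640x3 uint8, red, green, blue); there is no depth.
- viewer.camera_params(name): a dict with "intrinsics" (3x3 intrinsics, pixels), "R" (3x3) and "t" (3): a world point X has camera coordinates R X + t. Camera axes: x right, y down, z forward; pixel columns grow to the right and rows downward; lengths in m; the calibration is good to about 2 mm. A picture is of the moment at which its call begins: read the wrist's pose just before it. camera_params takes no time and is no camera call; for the wrist camera it gives the pose at the moment of the call.
- r.job_done(): hands the job in; it is judged then, once.
Trained networks look in the newest picture that a camera, given by its name, has taken for a name from the list of things; names that differ only in an ending like _2 or _b are one class to them, and where a whole thing is asked for, a point or a joint stands for the part that bears it (a point fixed in the world has none). Each returns a list of dicts, best first, with "p" (0 to 1); they miss things now and then, are a little off and sometimes report something else, mostly with a low value. They report only what shows in the picture. A call takes as long as a camera call.
- viewer.recognise(label, camera): "extent" ([left, top, right, bottom] in pixels, round what is visible of it).
- viewer.pinpoint(label, camera): "centre" ([row, column] in pixels: a listed point, or the origin of a listed thing).
The state is a dict: "clock": time; "q": joint angles; "qvel": joint speeds; "joint_torque": joint torques, N m; "tool_pos": TCP position; "ee_rot": TCP orientation; "wrist_force": force on the tool from outside, world axes, zero at the start; "wrist_torque": the same for the moment, N m; "grip_width": finger opening in m; "finger_force": force on a finger pad.
Only numpy, scipy, OpenCV 4.12 (cv2) and the standard library are available. Lean on these libraries where they do the work, as an engineer would, in place of code of your own. Each camera call takes 0.05 s, during which the arm holds its last target. There are 200 camera calls.

## Task

Put the loose standoffs away: with the fingertips sweep all four brass standoffs off the top of the small blue parts cabinet, over its open front edge, so that they drop into the open drawer below, then push the drawer fully shut. Do not pick anything up, and leave the little circuit board on the cabinet's top and the tools and phone on the bench where they lie.

Things in the scene. Friction and masses are not known exactly. Their poses are not given: they have to be found in the camera images.
- cabinet: blue steel three-drawer parts cabinet, fixed, 170 mm deep (x), 100 wide (y). Origin: centre of its underside on the bench; front faces its -x (to the robot). Flat top 145 mm above the bench; a rim 9 mm higher along both sides and the back (inner faces y = +-43.5, x = 78.5 mm); front edge (x = -85) open. Soldering iron to 235 mm high stands at its left, screen separator 121 mm high at its right.
- drawer (a joint): how far the top drawer is pulled out towards the cabinet's -x, in m: 0 shut, at most 0.1; starts out by 0.065 to 0.09, open under the top's front edge. It slides with about 1 N of friction, stays where it is left and stops hard at 0.
- drawer_floor (a point): centre of the top drawer's inner floor, 101 mm above the bench; moves with the drawer, axes as the cabinet's. The inside is 138 mm long (x), 88 mm wide (y), 37 mm deep; with the drawer shut this point is at x = -15 mm in the cabinet's frame.
- drawer_face (a point): point on the outer face of the top drawer's grey front panel, on its middle line, 127 mm above the bench. The panel is 100 mm wide, 4 mm thick, from 97 to 139 mm above the bench; a thin pull lip 44 mm wide stands out 9 mm from it at 106 mm height. When shut, the face is at x = -89 mm in the cabinet's frame.
- standoff_a: brass hexagonal standoff lying on its side: hexagonal body 22 mm long, 8 mm across the flats, with a thin threaded stud 6 mm long on one end (28 mm overall), 10 to 17 g. Origin on its axis at the middle of the hexagonal body, 4 mm above what it lies on; x along its axis towards the stud. It can slide and tumble, and lies at any heading.
- standoff_b: brass hexagonal standoff lying on its side: hexagonal body 22 mm long, 8 mm across the flats, with a thin threaded stud 6 mm long on one end (28 mm overall), 10 to 17 g. Origin on its axis at the middle of the hexagonal body, 4 mm above what it lies on; x along its axis towards the stud. It can slide and tumble, and lies at any heading.
- standoff_c: brass hexagonal standoff lying on its side: hexagonal body 22 mm long, 8 mm across the flats, with a thin threaded stud 6 mm long on one end (28 mm overall), 10 to 17 g. Origin on its axis at the middle of the hexagonal body, 4 mm above what it lies on; x along its axis towards the stud. It can slide and tumble, and lies at any heading.
- standoff_d: brass hexagonal standoff lying on its side: hexagonal body 22 mm long, 8 mm across the flats, with a thin threaded stud 6 mm long on one end (28 mm overall), 10 to 17 g. Origin on its axis at the middle of the hexagonal body, 4 mm above what it lies on; x along its axis towards the stud. It can slide and tumble, and lies at any heading.
- board_c: small blue circuit board, 34 x 30 mm, 2 mm thick, with connectors up to 9 mm high, lying on the rear part of the cabinet's top. Origin at the centre of its underside. To be left alone.
- driver_green: precision screwdriver with green handle, 116 mm long (its y, handle at +y), 14 mm thick, lying on the bench in front of the cabinet, to the left of the drawer. To be left alone.
- pry_tool: white plastic opening tool, 85 mm long (its y), 18 mm wide, 7 mm high, lying on the bench in front of the cabinet, to the right. To be left alone.
- phone_open: dark grey phone, 136 mm (its x) by 67 mm, 9 mm thick, lying on the bench at the left. To be left alone.

How it is judged:
By the outcome, as a careful person would: the job done as asked, in the order asked, and still so for the second after the job is handed in, with the robot touching nothing.
It also fails if it takes over 70 s, if anything falls off the work surface, if the arm or the gripper's body presses on something with over 40 N, if the wrist force passes 120 N, or if a joint passes its speed limit or range.

## Working session

There is one attempt and no reset: what is moved stays moved. The work goes in short steps, Python scripts to look and compute and a tool call to move; the robot and the scene stay as the last step left them, time stands still between calls to the robot, and variables do not carry over. Pictures are saved under pics/ and viewed, at most 10 in all, crops included, and the job is handed in when it is done.

Besides the shell and the picture viewer there is one more tool, called after "Call:" by a JSON object that holds its "name" and its "arguments", one argument or row to a line. send_rows: Moves the arm, as the interface text tells. Shifts and turns lie within -1 to 1; 1 stands for 0.2 m of shift or 360 degrees of turn. Its arguments: {"type":"object","properties":{"rows":{"type":"array","items":{"type":"array","items":{"type":"number","minimum":-1,"maximum":1}}},"grip_force":{"type":"number"}},"required":["rows"]}

```bash
mkdir -p pics; ls
python3 - <<'E'
from bench import r, viewer
import cv2,numpy as np
o=r.get_obs(); print(o['clock'],o['tool_pos'],o['ee_rot'],o['grip_width'])
for n in ["top","side"]:
    im=viewer.capture(n); cv2.imwrite(f"pics/{n}0.png",im[:,:,::-1])
    p=viewer.camera_params(n); C=-np.array(p['R']).T@np.array(p['t']); print(n,C.round(3),np.array(p['R']).round(2).tolist(),p['intrinsics'])
    for l in ["standoff_a","board_c","drawer_face","drawer_floor","cabinet"]:
        print(l,[(np.round(d['centre'],1).tolist(),round(d['p'],2)) for d in viewer.pinpoint(l,n)])
E
```

```text
pics
0.0 [0.20564793 0.58931362 0.23003324] [-3.13929212e+00 -1.34923617e-04  2.80580103e+00] 0.08527975928861058
top [0.378 0.065 0.989] [[0.0, -1.0, -0.0], [-0.98, -0.0, -0.2], [0.2, 0.0, -0.98]] [[472.1748019    0.         324.92168264]
 [  0.         472.1748019  196.65673933]
 [  0.           0.           1.        ]]
standoff_a [([131.0, 395.1], 0.62), ([150.7, 398.9], 0.6), ([126.7, 373.4], 0.43), ([151.1, 379.6], 0.41)]
board_c [([90.7, 387.1], 0.56)]
drawer_face [([205.7, 384.9], 0.89)]
drawer_floor [([171.3, 383.8], 0.9)]
cabinet [([144.7, 374.8], 0.89)]
side [0.502 0.811 0.45 ] [[-1.0, -0.08, -0.01], [-0.02, 0.39, -0.92], [0.08, -0.92, -0.39]] [[481.20365354   0.         321.15617784]
 [  0.         481.20365354 198.59749001]
 [  0.           0.           1.        ]]
standoff_a [([171.3, 260.1], 0.59)]
board_c [([164.4, 229.9], 0.69)]
drawer_face [([180.3, 340.8], 0.83)]
drawer_floor [([192.4, 305.8], 0.74)]
cabinet []
```

```bash
python3 - <<'E'
import cv2,numpy as np
a=cv2.imread('pics/top0.png'); b=cv2.imread('pics/side0.png')
c=np.vstack([cv2.resize(a[60:240,290:470],(540,540),interpolation=cv2.INTER_CUBIC)])
d=cv2.resize(c,(540,540)); 
cv2.imwrite('pics/topc.png',d)
cv2.imwrite('pics/both.png',np.vstack([a[:,:],b])[:,:][0:800:1]) 
cv2.imwrite('pics/s.png',cv2.resize(np.hstack([a,b]),(800,250),interpolation=cv2.INTER_AREA))
E
cat > h.py <<'E'
from bench import r, viewer
import numpy as np
def onplane(n,row,col,z):
    p=viewer.camera_params(n); R=np.array(p['R']);t=np.array(p['t']);K=np.array(p['intrinsics'])
    C=-R.T@t; d=R.T@np.linalg.solve(K,[col,row,1]); return C+d*(z-C[2])/d[2]
def tri(obs):
    A=[];B=[]
    for n,row,col in obs:
        p=viewer.camera_params(n); R=np.array(p['R']);t=np.array(p['t']);K=np.array(p['intrinsics'])
        C=-R.T@t; d=R.T@np.linalg.solve(K,[col,row,1]); d/=np.linalg.norm(d); M=np.eye(3)-np.outer(d,d); A.append(M);B.append(M@C)
    return np.linalg.solve(sum(A),sum(B))
E
python3 - <<'E'
from h import *
f=lambda *a:print(onplane(*a).round(4))
for q in [([131.0, 395.1]), ([150.7, 398.9]), ([126.7, 373.4]), ([151.1, 379.6])]: f('top',*q,.149)
print('board');f('top',90.7,387.1,.145);print('face');f('top',205.7,384.9,.127);print('floor');f('top',171.3,383.8,.101);print('cab');f('top',144.7,374.8,0)
print(tri([('top',205.7,384.9),('side',180.3,340.8)]).round(4),tri([('top',171.3,383.8),('side',192.4,305.8)]).round(4),tri([('top',90.7,387.1),('side',164.4,229.9)]).round(4))
E
```

```text
[ 0.6739 -0.0645  0.149 ]
[ 0.6356 -0.0705  0.149 ]
[ 0.6823 -0.0241  0.149 ]
[ 0.6348 -0.0348  0.149 ]
board
[ 0.7562 -0.052   0.145 ]
face
[ 0.5361 -0.045   0.127 ]
floor
[ 0.6087 -0.0478  0.101 ]
cab
[ 0.6949 -0.0423  0.    ]
[ 0.5359 -0.0453  0.1244] [ 0.6063 -0.0481  0.0975] [ 0.7513 -0.0513  0.1512]
```

View pics/topc.png

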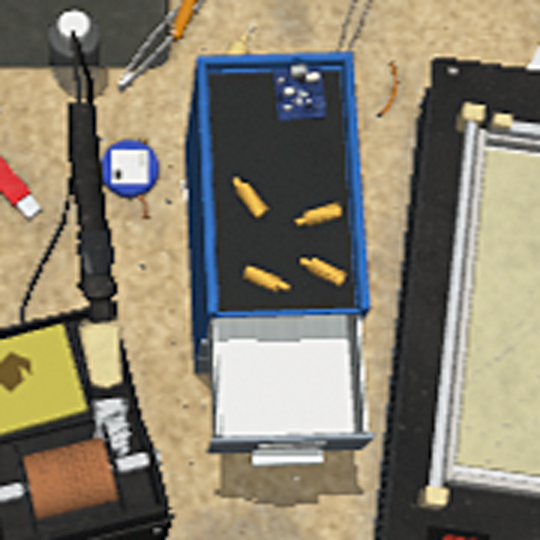

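View pics/side0.png

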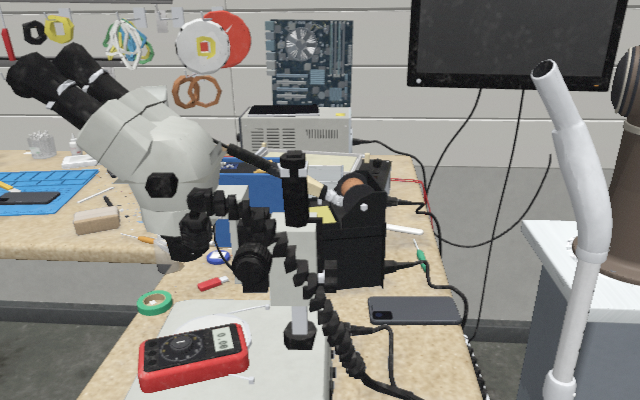

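View pics/top0.png

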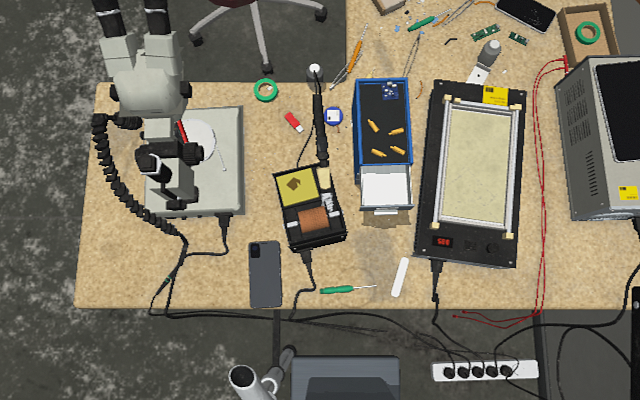

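Run:
```python
from h import *
for l,c,z in [('BL',(197,57),.154),('BR',(353,55),.154),('FR',(369,313),.154),('FL',(205,316),.154),('FLin',(218,312),.145),('FRin',(359,311),.145),('face L',(210,440),.139),('face R',(371,436),.139),
 ('a',(323,270),.149),('a stud',(303,259),.149),('a end',(343,281),.149),
 ('b',(263,277),.149),('b stud',(288,289),.149),('b end',(246,267),.149),
 ('c',(322,214),.149),('c stud',(296,222),.149),('c end',(340,208),.149),
 ('d',(252,200),.149),('d stud',(235,180),.149),('d end',(263,215),.149),('board fl',(278,113),.147),('board fr',(327,118),.147),
 ('iron',(92,100),.2),('iron',(95,250),.2),('iron',(95,250),.12),('scope',(75,25),.2)]:
    print(l,onplane('top',c[1]/3+60,c[0]/3+290,z)[:2].round(4))
```

```text
BL [0.7758 0.0084]
BR [ 0.7774 -0.0905]
FR [ 0.6082 -0.0947]
FL [0.6061 0.0053]
FLin [ 0.6111 -0.0034]
FRin [ 0.6119 -0.0903]
face L [0.532  0.0021]
face R [ 0.5347 -0.0961]
a [ 0.637  -0.0683]
a stud [ 0.644  -0.0561]
a end [ 0.63   -0.0804]
b [ 0.6324 -0.0311]
b stud [ 0.6248 -0.0464]
b end [ 0.6388 -0.0208]
c [ 0.6733 -0.0687]
c stud [ 0.668  -0.0524]
c end [ 0.6772 -0.08  ]
d [ 0.6824 -0.0253]
d stud [ 0.6955 -0.0149]
d end [ 0.6726 -0.0319]
board fl [ 0.7411 -0.043 ]
board fr [ 0.7378 -0.0739]
iron [0.7263 0.0742]
iron [0.6331 0.0721]
iron [0.659  0.0728]
scope [0.7744 0.0847]
```

Run:
```python
from h import *
from bench import viewer
import cv2
print(tri([('top',375,243),('side',70,544)]).round(3), tri([('top',355,288),('side',245,595)]).round(3), tri([('top',80,145),('side',60,70)]).round(3), tri([('top',20,155),('side',60,70)]).round(3), tri([('top',70,315),('side',155,292)]).round(3))
cv2.imwrite('pics/w0.png',viewer.capture('wrist')[:,:,::-1])
```

```text
[0.274 0.17  0.359] [0.216 0.155 0.11 ] [0.726 0.354 0.369] [0.781 0.321 0.379] [0.67  0.084 0.246]
```

View pics/w0.png

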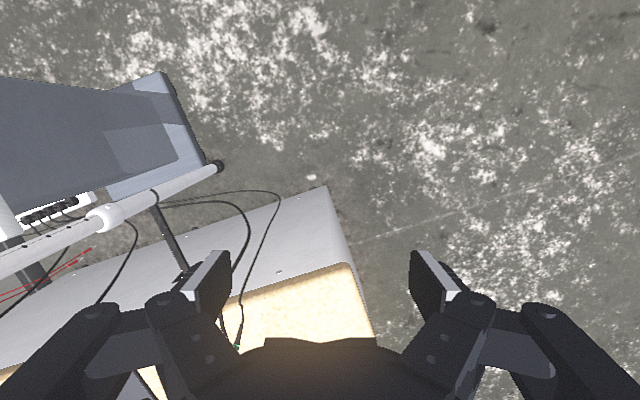

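Call:
{"name": "send_rows", "arguments": {
  "rows": [
    [0.05,0,0,-0.15,-0.014],
    [0.05,0,0,-0.15,-0.014],
    [0.05,0,0,-0.15,-0.014],
    [0.05,0,0,-0.15,-0.0147],
    [0.05,0,0,-0.15,0],
    [0.05,0,0,-0.15,0],
    [0.05,0,0,-0.15,0],
    [0.05,0,0,-0.15,0]
  ]
}}

```text
clock: 1.32
tool_pos: [0.2059, 0.5898, 0.4729]
ee_rot: [3.141, 0.0, -3.121]
wrist_force: [0.0, -0.2, -0.2]
grip_width: 0.0044
finger_force: 0.0
```

Call:
{"name": "send_rows", "arguments": {
  "rows": [
    [0.05,-0.084,-0.129,0,0],
    [0.05,-0.084,-0.129,0,0],
    [0.05,-0.084,-0.129,0,0],
    [0.05,-0.084,-0.129,0,0],
    [0.05,-0.084,-0.129,0,0],
    [0.05,-0.084,-0.129,0,0],
    [0.05,-0.084,-0.129,0,0],
    [0.05,-0.084,-0.129,0,0]
  ]
}}

```text
clock: 1.98
tool_pos: [0.3451, 0.3851, 0.4715]
ee_rot: [3.141, 0.0, -3.121]
wrist_force: [-0.3, -0.6, -0.3]
grip_width: 0.0045
finger_force: 0.0
```

Call:
{"name": "send_rows", "arguments": {
  "rows": [
    [0.05,-0.084,-0.129,0,0],
    [0.05,-0.084,-0.129,0,0],
    [0.05,-0.084,-0.129,0,0],
    [0.05,-0.084,-0.129,0,0],
    [0.05,-0.084,-0.129,0,0],
    [0.05,-0.084,-0.129,0,0],
    [0.05,-0.084,-0.129,0,0],
    [0.05,-0.084,-0.129,0,0]
  ]
}}

```text
clock: 2.65
tool_pos: [0.4837, 0.1815, 0.4716]
ee_rot: [3.141, 0.001, -3.121]
wrist_force: [0.7, -0.4, -0.6]
grip_width: 0.0043
finger_force: 0.0
```

Call:
{"name": "send_rows", "arguments": {
  "rows": [
    [0.05,-0.084,-0.129,0,0],
    [0.05,-0.084,-0.129,0,0],
    [0.05,-0.084,-0.129,0,0],
    [0.05,-0.084,-0.129,0,0],
    [0.05,-0.084,-0.129,0,0],
    [0.05,-0.084,-0.129,0,0],
    [0.05,-0.084,-0.129,0,0],
    [0.05,0,0,0,0]
  ]
}}

```text
clock: 3.32
tool_pos: [0.6066, -0.0001, 0.4699]
ee_rot: [-3.138, -0.0, -3.126]
wrist_force: [-0.4, -0.3, -0.9]
grip_width: 0.0046
finger_force: 0.0
```

Run:
```python
from h import *
import cv2
o=r.get_obs(); print(o['clock'],o['tool_pos'].round(4),o['ee_rot'].round(3))
cv2.imwrite('pics/w1.png',viewer.capture('wrist')[:,:,::-1])
for l,z in [("standoff_a",.149),("board_c",.145),("drawer_face",.127),("drawer_floor",.101)]:
    for d in viewer.pinpoint(l,'wrist'): print(l,np.round(d['centre']),round(d['p'],2),onplane('wrist',*d['centre'],z)[:2].round(4))
```

```text
3.3167 [ 6.066e-01 -1.000e-04  4.699e-01] [-3.138 -0.    -3.126]
standoff_a [180. 276.] 0.67 [ 0.6307 -0.0657]
standoff_a [181. 302.] 0.58 [ 0.6311 -0.0246]
standoff_a [213. 302.] 0.57 [ 0.6849 -0.0253]
standoff_a [208. 276.] 0.48 [ 0.6761 -0.0667]
board_c [ 30. 336.] 0.55 [0.415  0.0227]
board_c [248. 286.] 0.53 [ 0.7498 -0.0511]
drawer_face [115. 293.] 0.88 [ 0.5305 -0.0392]
drawer_floor [164. 294.] 0.59 [ 0.6113 -0.0385]
```

View pics/w1.png

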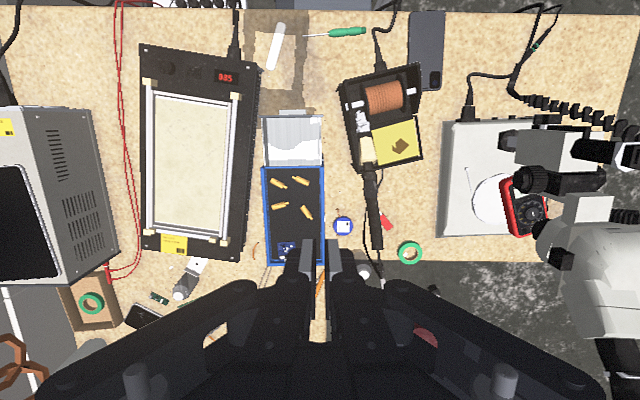

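Call:
{"name": "send_rows", "arguments": {
  "rows": [
    [0.05,-0.136,-0.032,0,0],
    [0.05,-0.136,-0.032,0,0],
    [0.05,-0.136,-0.032,0.15,0],
    [0.05,-0.136,-0.032,0.17,0],
    [0.05,0,0,0.2,0],
    [0.05,0,0,0.2,0],
    [0.05,0,0,0.2,0],
    [0.05,0,0,0.2,0]
  ]
}}

```text
clock: 4.23
tool_pos: [0.7119, -0.0166, 0.2479]
ee_rot: [3.141, 0.001, -3.119]
wrist_force: [0.0, 0.4, 0.4]
grip_width: 0.0042
finger_force: 0.0
```

Call:
{"name": "send_rows", "arguments": {
  "rows": [
    [0.05,0,0,0.1,0],
    [0.05,0,0,0,0]
  ]
}}

```text
clock: 4.4
tool_pos: [0.7073, -0.0163, 0.2213]
ee_rot: [3.14, -0.014, -3.119]
wrist_force: [-0.8, 0.2, -0.8]
grip_width: 0.0043
finger_force: 0.0
```

Run:
```python
from h import *
import cv2
o=r.get_obs(); print(o['clock'],o['tool_pos'].round(4),o['ee_rot'].round(3))
im=viewer.capture('wrist')[:,:,::-1]; cv2.imwrite('pics/w2.png',im)
p=viewer.camera_params('wrist'); R=np.array(p['R']); print((-R.T@p['t']).round(3))
for l,z in [("standoff_a",.149),("board_c",.145),("drawer_face",.127),("drawer_floor",.101)]:
    for d in viewer.pinpoint(l,'wrist'): print(l,np.round(d['centre']),round(d['p'],2),onplane('wrist',*d['centre'],z)[:2].round(4))
```

```text
4.4 [ 0.7073 -0.0163  0.2213] [ 3.14  -0.014 -3.119]
[ 0.642 -0.019  0.369]
standoff_a [171. 252.] 0.98 [ 0.6823 -0.0699]
standoff_a [115. 247.] 0.85 [ 0.642  -0.0715]
standoff_a [112. 303.] 0.64 [ 0.6387 -0.0315]
standoff_a [184. 310.] 0.61 [ 0.6916 -0.0262]
board_c [270. 269.] 0.73 [ 0.7707 -0.0608]
drawer_floor [ 81. 283.] 0.77 [ 0.6162 -0.0524]
```

View pics/w2.png

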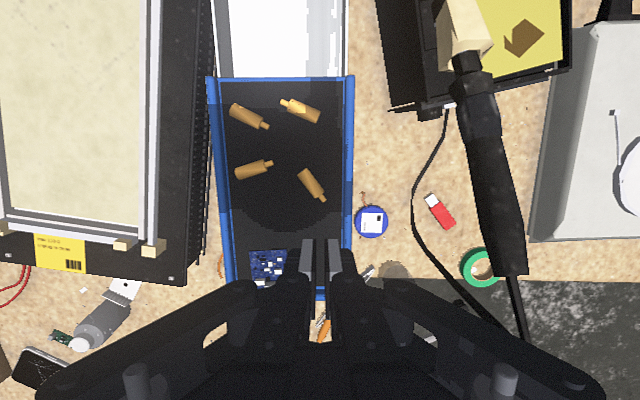

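Call:
{"name": "send_rows", "arguments": {
  "rows": [
    [0.085,-0.02,-0.05,0.05,0],
    [0.085,0,0,0.05,0],
    [0.085,0,0,0.05,0],
    [0.085,0,0,0.05,0],
    [0.085,0,0,0,0],
    [0.085,0,0,0,0]
  ]
}}

```text
clock: 5.15
tool_pos: [0.7152, -0.0282, 0.1868]
ee_rot: [3.141, -0.004, -3.121]
wrist_force: [-0.0, -0.1, -0.1]
grip_width: 0.0075
finger_force: 0.0
```

Call:
{"name": "send_rows", "arguments": {
  "rows": [
    [0.085,-0.01,0.005,0.05,0],
    [0.085,0,0,0.05,0],
    [0.085,0,0,0.05,0],
    [0.085,0,0,0.03,0],
    [0.085,0,0,0.01,0],
    [0.085,0,0,0,0],
    [0.085,0,0,0,0]
  ]
}}

```text
clock: 5.73
tool_pos: [0.7185, -0.0272, 0.1509]
ee_rot: [-3.142, -0.0, -3.121]
wrist_force: [0.3, -1.1, 0.1]
grip_width: 0.0072
finger_force: 0.0
```

Call:
{"name": "send_rows", "arguments": {
  "rows": [
    [0.085,0,0,0.01,0],
    [0.085,0.03,0,0.004,0],
    [0.085,0.04,0,0,0],
    [0.085,0.04,0,0,0],
    [0.085,0.04,0,0,0],
    [0.085,0.04,0,0,0],
    [0.085,0.04,0,0,0],
    [0.085,0.04,0,0,0]
  ]
}}

```text
clock: 6.4
tool_pos: [0.6635, -0.0283, 0.1485]
ee_rot: [-3.142, 0.0, -3.121]
wrist_force: [0.7, 0.4, 0.6]
grip_width: 0.0072
finger_force: 0.1
```

Call:
{"name": "send_rows", "arguments": {
  "rows": [
    [0.085,0.04,0,0,0],
    [0.085,0.04,0,0,0],
    [0.085,0.04,0,0,0],
    [0.085,0.035,0,0,0],
    [0.085,0.035,0,0,0],
    [0.085,0.035,0,0,0],
    [0.085,0.035,0,0,0],
    [0.085,0.035,0,0,0]
  ]
}}

```text
clock: 7.07
tool_pos: [0.6046, -0.0295, 0.1482]
ee_rot: [3.142, -0.0, -3.121]
wrist_force: [-0.0, -0.5, 0.4]
grip_width: 0.0069
finger_force: 0.0
```

Call:
{"name": "send_rows", "arguments": {
  "rows": [
    [0.085,0,0,0,0],
    [0.085,0,0,-0.1,0],
    [0.085,-0.04,0,-0.1,0],
    [0.085,-0.15,-0.05,0,0],
    [0.085,-0.15,-0.08,0,0],
    [0.085,-0.12,-0.08,0,0],
    [0.085,0,0,0,0],
    [0.085,0,0,0,0]
  ]
}}

```text
clock: 7.73
tool_pos: [0.699, -0.0705, 0.1875]
ee_rot: [3.141, -0.001, -3.122]
wrist_force: [-0.4, -0.7, 0.4]
grip_width: 0.007
finger_force: 0.0
```

```bash
cat > look.py <<'E'
from h import *
import cv2,sys
o=r.get_obs(); print(o['clock'],o['tool_pos'].round(4),o['ee_rot'].round(3))
cv2.imwrite(f'pics/{sys.argv[1]}w.png',viewer.capture('wrist')[:,:,::-1])
cv2.imwrite(f'pics/{sys.argv[1]}t.png',viewer.capture('top')[:,:,::-1])
for n in ('wrist','top'):
  for d in viewer.pinpoint('standoff_a',n): print(n,np.round(d['centre']),round(d['p'],2),onplane(n,*d['centre'],.149)[:2].round(4))
E
python3 look.py L3
```

```text
7.7333 [ 0.699  -0.0705  0.1875] [ 3.141e+00 -1.000e-03 -3.122e+00]
wrist [ 50. 381.] 0.91 [ 0.5913 -0.0379]
wrist [132. 325.] 0.73 [ 0.6364 -0.0681]
wrist [ 75. 371.] 0.69 [ 0.6043 -0.0426]
wrist [192. 325.] 0.56 [ 0.6727 -0.0669]
top [174. 376.] 0.64 [ 0.5913 -0.0271]
top [184. 379.] 0.51 [ 0.5716 -0.0331]
```

View pics/L3w.png

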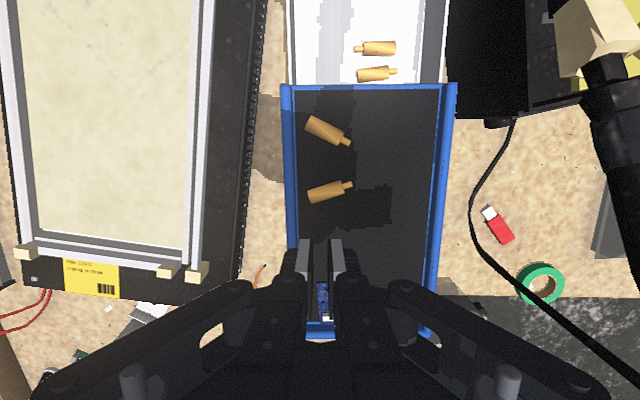

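Call:
{"name": "send_rows", "arguments": {
  "rows": [
    [0.085,-0.03,0.008,0,0],
    [0.085,0,0,0.05,0],
    [0.085,0,0,0.05,0],
    [0.085,0,0,0.05,0],
    [0.085,0,0,0.035,0],
    [0.085,0,0,0.01,0],
    [0.085,0,0,0,0],
    [0.085,0,0,0,0]
  ]
}}

```text
clock: 8.6
tool_pos: [0.7042, -0.068, 0.1489]
ee_rot: [3.142, -0.001, -3.121]
wrist_force: [-0.2, -0.7, -0.6]
grip_width: 0.007
finger_force: 0.0
```

Call:
{"name": "send_rows", "arguments": {
  "rows": [
    [0.085,0.03,-0.002,0.003,0],
    [0.085,0.04,0,0,0],
    [0.085,0.04,0,0,0],
    [0.085,0.04,0,0,0],
    [0.085,0.04,0,0,0],
    [0.085,0.04,0,0,0],
    [0.085,0.04,0,0,0],
    [0.085,0.04,0,0,0]
  ]
}}

```text
clock: 9.27
tool_pos: [0.6415, -0.0696, 0.149]
ee_rot: [-3.141, 0.0, -3.121]
wrist_force: [0.2, 0.0, 0.5]
grip_width: 0.0071
finger_force: 0.2
```

Call:
{"name": "send_rows", "arguments": {
  "rows": [
    [0.085,0.035,0,0,0],
    [0.085,0.035,0,0,0],
    [0.085,0.035,0,0,0],
    [0.085,0.035,0,0,0],
    [0.085,0.035,0,0,0],
    [0.085,0.025,0,0,0],
    [0.085,0,0,0,0],
    [0.085,0,0,0,0]
  ]
}}

```text
clock: 9.93
tool_pos: [0.6022, -0.0704, 0.1487]
ee_rot: [-3.142, 0.0, -3.121]
wrist_force: [-0.2, 0.1, 0.4]
grip_width: 0.0073
finger_force: 0.0
```

Call:
{"name": "send_rows", "arguments": {
  "rows": [
    [0.05,0,0,-0.15,0],
    [0.05,0,0,-0.2,0],
    [0.05,-0.1,0.05,-0.15,0],
    [0.05,-0.1,0.05,0,0],
    [0.05,0,0,0,0],
    [0.05,0,0,0,0]
  ]
}}

```text
clock: 10.43
tool_pos: [0.6429, -0.0492, 0.2492]
ee_rot: [-3.141, 0.001, -3.12]
wrist_force: [-0.5, -1.0, 0.2]
grip_width: 0.0044
finger_force: 0.0
```

```bash
python3 look.py L4
```

```text
10.4333 [ 0.6429 -0.0492  0.2492] [-3.141e+00  1.000e-03 -3.120e+00]
wrist [129. 296.] 0.64 [ 0.5797 -0.0706]
wrist [147. 334.] 0.64 [ 0.5934 -0.0397]
wrist [134. 340.] 0.58 [ 0.5829 -0.0353]
wrist [146. 299.] 0.54 [ 0.5929 -0.0679]
top [182. 380.] 0.49 [ 0.5759 -0.0335]
top [176. 379.] 0.38 [ 0.5883 -0.0329]
```

View pics/L4w.png

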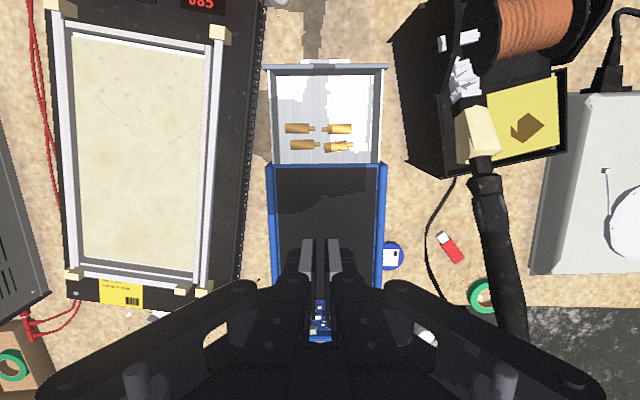

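Call:
{"name": "send_rows", "arguments": {
  "rows": [
    [0.05,0.15,0.01,0,0],
    [0.05,0.15,0.01,0,0],
    [0.05,0.15,0.005,0,0],
    [0.05,0.15,0,0,0],
    [0.05,0.14,0,0,0],
    [0.05,0,0,0.15,0],
    [0.05,0,0,0.15,0],
    [0.05,0,0,0.1,0]
  ]
}}

```text
clock: 11.3
tool_pos: [0.4913, -0.0477, 0.1666]
ee_rot: [3.141, -0.002, -3.122]
wrist_force: [-0.3, -0.2, -1.1]
grip_width: 0.0044
finger_force: 0.0
```

Call:
{"name": "send_rows", "arguments": {
  "rows": [
    [0,0,0,0.1,0],
    [0,0,0,0.08,0],
    [0,0,0,0.05,0],
    [0,0,0,0,0],
    [0,0,0,0,0]
  ]
}}

```text
clock: 11.72
tool_pos: [0.4932, -0.0477, 0.1222]
ee_rot: [3.141, -0.002, -3.121]
wrist_force: [0.1, -0.8, 0.5]
grip_width: 0.0001
finger_force: 0.0
```

Call:
{"name": "send_rows", "arguments": {
  "rows": [
    [0,-0.03,0,0.005,0],
    [0,-0.03,0,0,0],
    [0,-0.025,0,0,0],
    [0,-0.025,0,0,0],
    [0,-0.03,0,0,0],
    [0,-0.03,0,0,0],
    [0,-0.03,0,0,0],
    [0,-0.03,0,0,0]
  ]
}}

```text
clock: 12.38
tool_pos: [0.5402, -0.0465, 0.1216]
ee_rot: [3.141, -0.001, -3.121]
wrist_force: [-1.8, 0.5, 1.4]
grip_width: 0.0001
finger_force: 0.6
```

Call:
{"name": "send_rows", "arguments": {
  "rows": [
    [0,-0.03,0,0,0],
    [0,-0.03,0,0,0],
    [0,-0.03,0,0,0],
    [0,-0.03,0,0,0],
    [0,-0.03,0,0,0],
    [0,-0.03,0,0,0],
    [0,-0.025,0,0,0],
    [0,-0.02,0,0,0]
  ]
}}

```text
clock: 13.05
tool_pos: [0.5854, -0.0457, 0.1216]
ee_rot: [3.142, -0.0, -3.121]
wrist_force: [-0.8, 0.9, 0.9]
grip_width: 0.0003
finger_force: 0.6
```

Continue in 2 mm steps until the force rises at the stop.

Call:
{"name": "send_rows", "arguments": {
  "rows": [
    [0,-0.01,0,0,0],
    [0,-0.01,0,0,0],
    [0,-0.01,0,0,0],
    [0,0,0,0,0]
  ]
}}

```text
clock: 13.38
tool_pos: [0.5913, -0.0458, 0.1218]
ee_rot: [-3.141, 0.001, -3.121]
wrist_force: [-0.5, -0.1, -0.4]
grip_width: 0.0001
finger_force: 0.0
```

Call:
{"name": "send_rows", "arguments": {
  "rows": [
    [0,-0.01,0,0,0],
    [0,-0.01,0,0,0],
    [0,0,0,0,0]
  ]
}}

```text
clock: 13.63
tool_pos: [0.5951, -0.0457, 0.1217]
ee_rot: [-3.141, 0.0, -3.121]
wrist_force: [-0.1, 0.3, 0.3]
grip_width: -0.0001
finger_force: 0.2
```

Call:
{"name": "send_rows", "arguments": {
  "rows": [
    [0,-0.008,0,0,0],
    [0,-0.008,0,0,0],
    [0,0,0,0,0]
  ]
}}

```text
clock: 13.88
tool_pos: [0.5952, -0.0456, 0.1217]
ee_rot: [3.142, -0.007, -3.121]
wrist_force: [-7.8, -1.5, 6.1]
grip_width: 0.0002
finger_force: 4.0
```

Call:
{"name": "send_rows", "arguments": {
  "rows": [
    [0,-0.008,0,0,0],
    [0,0,0,0,0]
  ]
}}

```text
clock: 14.05
tool_pos: [0.5952, -0.0456, 0.1216]
ee_rot: [3.141, -0.011, -3.121]
wrist_force: [-11.2, -0.6, 9.6]
grip_width: -0.0003
finger_force: 5.7
```

Call:
{"name": "send_rows", "arguments": {
  "rows": [
    [0,0.03,0,0,0],
    [0,0.1,0,0,0],
    [0,0.2,0,0,0],
    [0,0.1,0,-0.1,0],
    [0,0,0,-0.2,0],
    [0,0,0,-0.2,0],
    [0,0,0,-0.2,0],
    [0,0,0,0,0]
  ]
}}

```text
clock: 14.72
tool_pos: [0.5201, -0.0483, 0.2718]
ee_rot: [-3.138, 0.02, -3.121]
wrist_force: [1.1, -0.9, 0.4]
grip_width: 0.0
finger_force: 0.0
```

```bash
python3 look.py L5
python3 - <<'E'
import cv2,numpy as np
a=cv2.imread('pics/L5t.png');b=cv2.imread('pics/L5w.png')
cv2.imwrite('pics/f.png',np.hstack([cv2.resize(a[60:260,250:450],(400,400)),cv2.resize(b[:,100:500],(400,400))]))
E
```

```text
14.7167 [ 0.5201 -0.0483  0.2718] [-3.138  0.02  -3.121]
wrist [ 63. 378.] 0.49 [ 0.4032 -0.0042]
```

View pics/f.png

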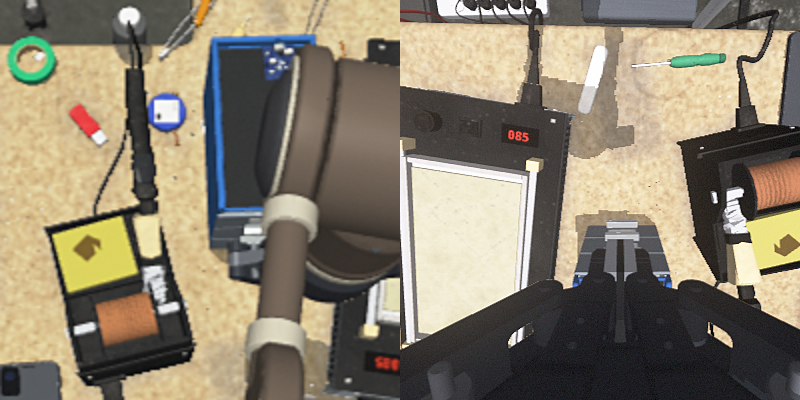

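```bash
python3 -c "
from bench import r
print(r.job_done())"
```

```text
the job is handed in; nothing more can be done
None
```

All four standoffs were swept into the drawer and the drawer was pushed shut to its stop; the board, tools and phone were not touched, and the job was handed in at about 15 s of the 70 s allowed.

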